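# Scrape a casting slab clean and probe its check dots

## Robot

A 7-joint arm with a two-finger parallel gripper is mounted at the origin on the work surface. World frame = base frame: x ahead of the robot, y to its left, z up, the work surface at z = 0. Lengths are in m, angles in rad, forces in N, time in s.
With the tool pointing down it reaches from about 0.4 to 0.9 m from the base axis. Payload 5.5 kg.
Tool frame: the origin (TCP) lies where the fingers leave the gripper's body, on its centre line; the fingertips stand 66 mm ahead of it and the grasp point (between the pads) lies 47 mm ahead of it (tcp_to_grasp is the distance from the TCP to the grasp point, in m); z points along the fingers, y is the line along which they close (so a half turn about z gives the same grasp; the last joint's range is limited). The gripper opens to 92 mm and grips with 3 to 60 N. Pads are 19 mm wide; open, the fingers measure 130 mm over their backs; the gripper's body (75 mm by 190 mm) begins 47 mm behind the grasp point.
Start: joints at [-1.01, 0.501, -0.427, 1.55, 0.221, 1.138, -0.21], TCP at [0.191, 0.621, 0.292] pointing down, gripper open.
Joint ranges: [-2.88, 2.88], [-0.31, 2.03], [-1.54, 1.56], [0.2, 2.42], [-1.41, 4.55], [0.19, 2.02], [-2.57, 2.57]. Speed limits (rad/s): [2.57, 2.57, 3.14, 3.14, 3.14, 3.14, 3.14].

## Interface

Orientations are given as a 3x3 rotation matrix whose columns are the frame's x, y, z axes.
In Python, from cell import movep, movel, move_joints, ungrasp, clamp, wait, inverse_kinematics, get_state, camera, camera_model, Unreachable, job_done, tcp_to_grasp gives the robot as it stands. Calls block until the motion is done:
- movep(position, orientation): joint-space move of the TCP to a pose.
- movel(position, frame=None, feed=0.15): straight line of the TCP; frame=None keeps the orientation; feed is the mean speed in m/s.
- move_joints(angles): joint-space move.
- ungrasp() and clamp(): open the fingers fully, or close them until they stop; the grip force is fixed at half the most.
- wait(seconds).
- inverse_kinematics(position, orientation): joint angles nearest the present ones, or None.
- get_state(): the state.
- camera(name): name is "scene" or "top" or "wrist"; returns the picture (400x640x3 uint8, blue, green, red); there is no depth.
- camera_model(name): a dict with "K" (3x3 intrinsics, pixels), "R" (3x3) and "t" (3): a world point X has camera coordinates R X + t; the wrist camera has in their place "mount" (4x4, takes a point from camera to tool coordinates, whose origin is the TCP and whose axes are the flange's). Camera axes: x right, y down, z forward; pixel columns grow to the right and rows downward; lengths in m; the calibration is good to about 2 mm. A picture is of the moment at which its call begins: read the wrist's pose just before it. camera_model takes no time and is no camera call.
A pose or a line that the arm cannot do raises Unreachable and nothing moves.
- job_done(): hands the job in; it is judged then, once.
The state is a dict: "clock": time; "q": joint angles; "qd": joint speeds; "joint_torque": joint torques, N m; "position": TCP position; "ee_rot": TCP orientation; "wrist_force": force on the tool from outside, world axes, zero at the start; "moment": the same for the moment, N m; "grip_width": opening from 0.0 (shut) to 1.0 (fully open); "grasp_force": force on a finger pad.
Only numpy, scipy, OpenCV 4.12 (cv2) and the standard library are available. Lean on these libraries where they do the work, as an engineer would, in place of code of your own. Each camera call takes 0.05 s, during which the arm holds its last target. There are 200 camera calls.

## Task

Use the scraper block, not the fingers, to sweep every loose plaster chip off the slab into the grey catch tray, and only then take the probe and check the slab's level: gently press its sprung tip, for a good second each, on the middle of the brass datum pad, then of the red, yellow, blue and green check dots in that order, and once more of the datum pad. At the end the chips lie in the tray, the scraper stands upright in the middle of its black mat and the probe hangs upright in its fork again, let go; leave the flask, figure and bowl alone.

Things in the scene. Friction and masses are not known exactly. Their poses are not given: they have to be found in the camera images.
- slab: Fixed tan casting slab, top 55 mm above the table; clear area x -95..+95, y -130..+95 mm in its frame. A red rim 12 mm wide, 12 mm higher than the slab, runs along both x sides and the -y side. The +y side has no rim: at y = +95 the slab drops sheer into a grey catch tray (see tray_floor). Origin: at table level under x=0, y=0 of the slab; z up.
- slab_top (a point): Point on the slab's top face above the slab's origin, 55 mm up.
- datum (a point): Middle of the top face of the brass datum pad, 36 by 46 mm, 70 mm above the table, on a steel block fixed to the slab's +x side (at x = 127, y = 0 mm of its frame).
- tray_floor (a point): Centre of the catch tray's inner floor, 6 mm above the table. The tray is joined to the slab's +y side; inside it spans x -95..+95, y +95..+195 mm of the slab's frame; its walls are 60 mm high.
- mat: Fixed black rubber mat 150 (x) by 100 (y) by 4 mm thick, the scraper's resting place; origin under its centre.
- scraper: Loose scraper block, 0.25 kg, standing upright: dark steel blade 100 (x) by 20 (y) by 34 mm high below, and on it a wooden handle 60 (x) by 24 (y) mm that reaches from 34 to 84 mm height. Origin: centre of the blade's underside; z up.
- stand: Fixed stand for the probe: base plate, post at its +x side and a level aluminium fork of two prongs along x, open to -x, slot 24 mm wide, prong tops 125 mm above the table; origin on the table under the place where the probe hangs.
- stand_seat (a point): Point between the prongs, level with their tops (125 mm up), where the probe's flange centre belongs.
- probe: Loose hand probe, 0.19 kg, hanging upright in the fork by its steel flange (48 mm diameter, 8 mm thick). Origin: centre of the flange's underside; z up along the probe. Blue square grip 28 by 28 mm from z = 8 to 78 mm; steel barrel, 16 mm diameter, down to -70 mm; thin stylus with a red ball (8 mm) ending at -95 mm.
- stylus_tip (a point): Lowest point of the red ball at the end of the probe's sprung stylus (95 mm below the probe's origin when not pressed).
- stylus (a joint): How far the sprung stylus is pushed up into the probe: 0 free, at most 0.008 m; about 1.2 N starts it, 3.6 N pushes it right in. A touch counts from 0.001 m.
- dot_red: Red check dot with a black edge, 26 mm diameter, stuck flat on the slab (no thickness to speak of); origin at its centre on the slab's top face. May be hidden under a chip.
- dot_yellow: Yellow check dot with a black edge, 26 mm diameter, stuck flat on the slab (no thickness to speak of); origin at its centre on the slab's top face. May be hidden under a chip.
- dot_blue: Blue check dot with a black edge, 26 mm diameter, stuck flat on the slab (no thickness to speak of); origin at its centre on the slab's top face. May be hidden under a chip.
- dot_green: Green check dot with a black edge, 26 mm diameter, stuck flat on the slab (no thickness to speak of); origin at its centre on the slab's top face. May be hidden under a chip.
- chip0: Loose plaster chip 36 (x) by 26 (y) by 15 mm, 30 g, at first lying on the slab; origin: centre of its underside. May be absent.
- chip1: Loose plaster chip 36 (x) by 26 (y) by 15 mm, 30 g, at first lying on the slab; origin: centre of its underside. May be absent.
- chip2: Loose plaster chip 36 (x) by 26 (y) by 15 mm, 30 g, at first lying on the slab; origin: centre of its underside. May be absent.
- chip3: Loose plaster chip 36 (x) by 26 (y) by 15 mm, 30 g, at first lying on the slab; origin: centre of its underside. May be absent.
- chip4: Loose plaster chip 36 (x) by 26 (y) by 15 mm, 30 g, at first lying on the slab; origin: centre of its underside. May be absent.
- flask: White flask 64 mm diameter, 190 mm tall, a bystander; origin under its centre.
- figure: White plaster figure 80 mm wide, 108 mm tall, a bystander; origin under its centre.
- bowl: White bowl 100 mm diameter, 55 mm tall, a bystander; origin under its centre.
Not all that is in view belongs to the job. Leave any orange look-alike of the chip4 alone.

How it is judged:
On the way, in this order (a step that is already met when the one before it is completed fails the run):
1. the scraper is brought down onto the slab (y of scraper in the frame of slab between -0.14 and 0.13 m and x of scraper in the frame of slab between -0.1 and 0.1 m and z of scraper in the frame of slab between 0.045 and 0.067 m), for 0.1 s.
2. every chip is in the catch tray (y of chip0 in the frame of slab between 0.088 and 0.2 m and x of chip0 in the frame of slab between -0.1 and 0.1 m and z of each of chip0, chip1, chip2, chip3, chip4 in the frame of slab below 0.05 m and y of chip1 in the frame of slab between 0.088 and 0.2 m and x of chip1 in the frame of slab between -0.1 and 0.1 m and y of chip2 in the frame of slab between 0.088 and 0.2 m and x of chip2 in the frame of slab between -0.1 and 0.1 m and y of chip3 in the frame of slab between 0.088 and 0.2 m and x of chip3 in the frame of slab between -0.1 and 0.1 m and y of chip4 in the frame of slab between 0.088 and 0.2 m and x of chip4 in the frame of slab between -0.1 and 0.1 m), for 0.2 s.
3. the stylus is pressed in at least 1 mm on the brass datum pad before the dots, its tip within 10 mm of the middle (distance between stylus_tip and datum below 0.01 m and value of joint stylus above 0.001 m and contact force between probe and slab above 0.3 N), for 0.6 s.
4. the stylus is pressed in at least 1 mm on the red dot, its tip within 10 mm of the middle (distance between stylus_tip and dot_red below 0.01 m and value of joint stylus above 0.001 m and contact force between probe and slab above 0.3 N), for 0.6 s.
5. the stylus is pressed in at least 1 mm on the yellow dot, its tip within 10 mm of the middle (distance between stylus_tip and dot_yellow below 0.01 m and value of joint stylus above 0.001 m and contact force between probe and slab above 0.3 N), for 0.6 s.
6. the stylus is pressed in at least 1 mm on the blue dot, its tip within 10 mm of the middle (distance between stylus_tip and dot_blue below 0.01 m and value of joint stylus above 0.001 m and contact force between probe and slab above 0.3 N), for 0.6 s.
7. the stylus is pressed in at least 1 mm on the green dot, its tip within 10 mm of the middle (distance between stylus_tip and dot_green below 0.01 m and value of joint stylus above 0.001 m and contact force between probe and slab above 0.3 N), for 0.6 s.
8. the stylus is pressed in at least 1 mm on the brass datum pad again, its tip within 10 mm of the middle (all of step 3), for 0.6 s.
At the end, for the whole second after the job is handed in: All chips inside the catch tray (below the slab's top); scraper upright at rest on its mat, its centre within 45 mm of the mat's centre; probe at rest, upright, flange on the fork, within 20 mm of the seat (all of step 2 and horizontal distance between scraper and mat below 0.045 m and angle between each of scraper, probe's own z axis and vertical below 0.12 rad and height (world z) of scraper below 0.015 m and linear speed of each of scraper, probe below 0.02 m/s and horizontal distance between probe and stand_seat below 0.02 m and height (world z) of probe between 0.119 and 0.131 m); the robot touches nothing.
It fails at once if a chip on the slab is touched with the fingers instead of the scraper ((contact force between the fingers and chip0 above 0.5 N and z of chip0 in the frame of slab between 0.047 and 0.067 m and y of chip0 in the frame of slab between -0.14 and 0.08 m and x of chip0 in the frame of slab between -0.1 and 0.1 m) or (contact force between the fingers and chip1 above 0.5 N and z of chip1 in the frame of slab between 0.047 and 0.067 m and y of chip1 in the frame of slab between -0.14 and 0.08 m and x of chip1 in the frame of slab between -0.1 and 0.1 m) or (contact force between the fingers and chip2 above 0.5 N and z of chip2 in the frame of slab between 0.047 and 0.067 m and y of chip2 in the frame of slab between -0.14 and 0.08 m and x of chip2 in the frame of slab between -0.1 and 0.1 m) or (contact force between the fingers and chip3 above 0.5 N and z of chip3 in the frame of slab between 0.047 and 0.067 m and y of chip3 in the frame of slab between -0.14 and 0.08 m and x of chip3 in the frame of slab between -0.1 and 0.1 m) or (contact force between the fingers and chip4 above 0.5 N and z of chip4 in the frame of slab between 0.047 and 0.067 m and y of chip4 in the frame of slab between -0.14 and 0.08 m and x of chip4 in the frame of slab between -0.1 and 0.1 m)).
It fails at once if the probe is driven onto the slab with more than 20 N (contact force between probe and slab above 20 N).
It fails at once if the flask is shifted more than 30 mm (distance of flask from where it was at the start of the episode above 0.03 m).
It fails at once if the figure is shifted more than 30 mm (distance of figure from where it was at the start of the episode above 0.03 m).
It fails at once if the bowl is shifted more than 30 mm (distance of bowl from where it was at the start of the episode above 0.03 m).
Of chip0, chip1, chip2, chip3, chip4 only 3 to 5 are there at a start; the rules pass over those that are not, and their reading is None.
At some moment in a run one of chip0, chip1, chip2, chip3, chip4 may be knocked a few centimetres aside while the robot is not near it.
It also fails if it takes over 200 s, if anything falls off the work surface, if the arm or the gripper's body presses on something with over 40 N, if the wrist force passes 120 N, or if a joint passes its speed limit or range.

## Working session

There is one attempt and no reset: what is moved stays moved. The work goes in short steps, each a Python script; the robot and the scene stay as the last script left them, time stands still between calls to the robot, and variables do not carry over. Pictures are saved under pics/ and viewed, at most 14 in all, crops included, and the job is handed in when it is done.

```bash
mkdir -p pics; ls
python3 - <<'E'
from cell import *
import cv2,numpy as np
for n in ["scene","top"]:
    cv2.imwrite(f"pics/{n}0.png",camera(n)); m=camera_model(n); print(n,m["K"],m["R"],m["t"])
print(camera_model("wrist")); s=get_state(); print(s["clock"],s["position"],s["ee_rot"],s["wrist_force"],tcp_to_grasp)
E
```

```text
pics
scene [[448.88736983   0.         319.16147976]
 [  0.         448.88736983 203.28133222]
 [  0.           0.           1.        ]] [[ 0.19337912  0.9811235  -0.0010933 ]
 [ 0.62397965 -0.12384596 -0.77156436]
 [-0.75713533  0.14852224 -0.63615033]] [-0.13702894 -0.25538615  1.68924301]
top [[436.47321018   0.         316.96057672]
 [  0.         436.47321018 198.36122131]
 [  0.           0.           1.        ]] [[ 0.00520318 -0.9996995  -0.02395498]
 [-0.99817415 -0.00375068 -0.06028507]
 [ 0.06017711  0.02422491 -0.99789372]] [0.03387271 0.54348228 1.12598579]
{'K': array([[340.63613904,   0.        , 315.68660901],
       [  0.        , 340.63613904, 192.02895735],
       [  0.        ,   0.        ,   1.        ]]), 'mount': array([[ 7.65237971e-04, -9.61187397e-01, -2.75895274e-01,
         7.50323622e-02],
       [ 9.99999696e-01,  7.77393708e-04,  6.53026888e-05,
        -4.52270147e-04],
       [ 1.51711129e-04, -2.75895240e-01,  9.61187699e-01,
        -9.33624176e-02],
       [ 0.00000000e+00,  0.00000000e+00,  0.00000000e+00,
         1.00000000e+00]])}
0.1 [0.1906252  0.62087691 0.29128099] [[-9.55996903e-01  2.93376244e-01 -5.47952406e-04]
 [ 2.93376753e-01  9.55995466e-01 -1.65811518e-03]
 [ 3.73884123e-05 -1.74590948e-03 -9.99998475e-01]] [-0.42737755  0.00953008  0.34113623] 0.0467
```

View pics/top0.png

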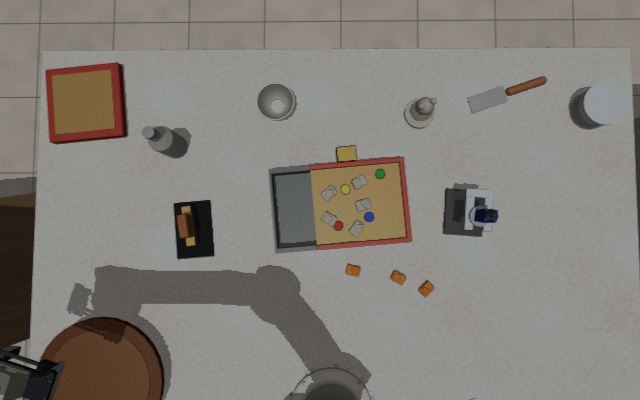

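View pics/scene0.png

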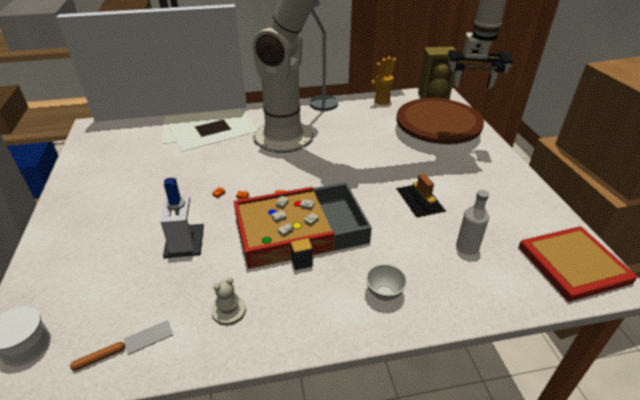

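The top view shows the slab at (360,203) with five grey chips at (329,193), (360,182), (363,205), (329,218) and (357,228). The scraper and mat are at (190,228), and the probe and stand at (475,210).

Things that could be mistaken for the targets:
- **Slab:** the red-rimmed board at (85,102).
- **Chips:** the orange pieces at (353,270), (398,277) and (427,288).
- **Scraper:** the spatula at (507,95).

I choose by the description and check the choice in a close crop.

Run:
```python
import cv2,numpy as np
t=cv2.imread("pics/top0.png");s=cv2.imread("pics/scene0.png")
z=lambda i,x,y,w,h:cv2.resize(i[y:y+h,x:x+w],(400,300),interpolation=cv2.INTER_CUBIC)
cv2.imwrite("pics/m0.png",np.vstack([np.hstack([z(t,262,140,160,120),z(t,160,190,100,75)]),np.hstack([z(t,430,170,80,60),z(s,385,160,80,60)])]))
```

```text
(no output)
```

View pics/m0.png

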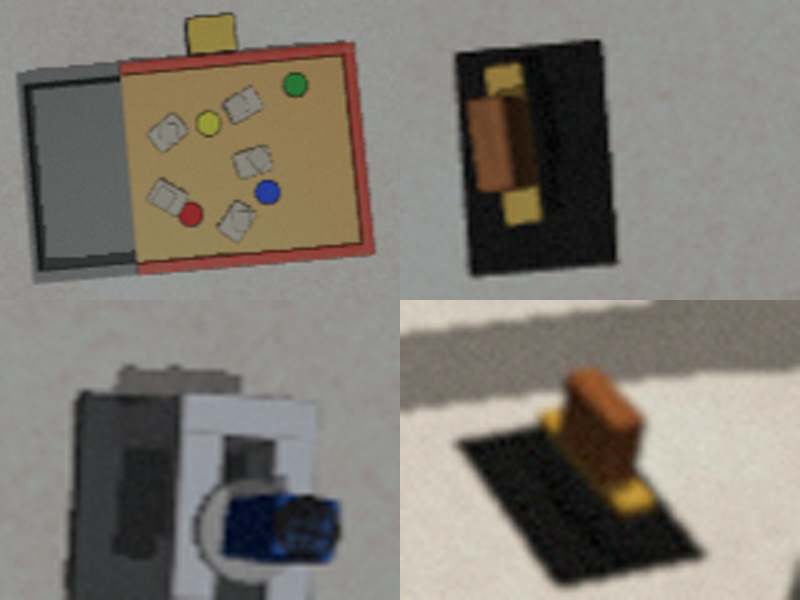

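The choice is confirmed. The slab with its datum pad and tray, the scraper with its wooden handle on the black mat, and the probe in its fork (open towards world -x) all match the description. The orange pieces lie off the slab. Next I measure.

```bash
cat > h.py <<'E'
from cell import *
import cv2,numpy as np
def ray(name,uv,z,pose=None,m=None):
    m=m or camera_model(name)
    if name=="wrist":
        T=np.eye(4);T[:3,:3]=pose[1];T[:3,3]=pose[0];T=T@m["mount"];C,Rw=T[:3,3],T[:3,:3]
    else: Rw=m["R"].T;C=-Rw@m["t"]
    d=np.c_[np.atleast_2d(uv).astype(float),np.ones(len(np.atleast_2d(uv)))]@np.linalg.inv(m["K"]).T@Rw.T
    return C+d*((z-C[2])/d[:,2:])
def blobs(img,lo,hi,roi,amin,amax=1e9):
    x,y,w,h=roi;hsv=cv2.cvtColor(img[y:y+h,x:x+w],cv2.COLOR_BGR2HSV)
    mk=cv2.inRange(hsv,lo,hi);n,l,st,c=cv2.connectedComponentsWithStats(mk)
    return [(c[i]+[x,y],st[i,4],cv2.findContours((l==i).astype(np.uint8),cv2.RETR_EXTERNAL,cv2.CHAIN_APPROX_NONE)[0][0].reshape(-1,2)+[x,y]) for i in range(1,n) if amin<=st[i,4]<=amax]
def rect(cnt,z,name="top",pose=None):
    P=ray(name,cnt,z,pose)[:,:2].astype(np.float32);return cv2.minAreaRect(P)
E
python3 - <<'E'
from h import *
t=cv2.imread("pics/top0.png");np.set_printoptions(precision=4,suppress=True)
m=camera_model("top");print("cam",-m["R"].T@m["t"])
S=(262,140,160,120)
for nm,lo,hi,z,roi,a in [("tan",(12,60,90),(24,255,255),.055,S,2000),("red",(0,120,60),(8,255,255),.067,S,20),("red2",(170,120,60),(180,255,255),.067,S,20),
 ("yellow",(25,100,60),(34,255,255),.055,S,20),("green",(45,80,30),(85,255,255),.055,S,20),("blue",(105,100,40),(130,255,255),.055,S,20),
 ("chip",(0,0,110),(40,70,255),.070,(315,168,85,75),30),
 ("mat",(0,0,0),(180,255,40),.004,(165,195,60,70),200),("handle",(3,80,60),(14,255,255),.084,(165,195,60,70),30),("gold",(18,100,60),(32,255,255),.034,(165,195,60,70),10),
 ("datum",(20,80,60),(32,255,255),.070,(330,140,35,24),30),("probe",(105,120,20),(130,255,255),.203,(460,190,60,40),30)]:
  for c,n,ct in blobs(t,lo,hi,roi,a):
    r=rect(ct,z);print(nm,c,n,ray("top",c,z)[0][:2],"rect",np.array(r[0]),np.array(r[1]),round(r[2],1))
E
```

```text
cam [0.4746 0.0086 1.1572]
tan [358.9819 202.9603] 5647 [ 0.5298 -0.0707] rect [ 0.5298 -0.067 ] [0.1892 0.2262] 5.3
red [372.7028 201.6528] 1181 [ 0.5326 -0.104 ] rect [ 0.5305 -0.0726] [0.2131 0.2339] 5.4
red [338.1607 225.5536] 56 [ 0.4726 -0.0181] rect [ 0.4728 -0.0177] [0.0193 0.0229] 45.2
yellow [346.75  159.125] 32 [ 0.6412 -0.0398] rect [ 0.6413 -0.0392] [0.0051 0.0434] 7.3
yellow [345.     188.9286] 70 [ 0.5652 -0.0355] rect [ 0.5663 -0.0355] [0.0229 0.0202] 0.1
green [379.7681 173.3043] 69 [ 0.6051 -0.1233] rect [ 0.6047 -0.1239] [0.0202 0.0229] 89.8
blue [368.6761 216.1972] 71 [ 0.4965 -0.0951] rect [ 0.497  -0.0946] [0.0201 0.0226] 0.3
chip [359.25   181.5484] 124 [ 0.5826 -0.0704] rect [ 0.5825 -0.0698] [0.0241 0.0338] 30.8
chip [328.5878 193.0458] 131 [0.5535 0.0061] rect [0.5535 0.0057] [0.025  0.0345] 40.1
chip [362.8015 204.4559] 136 [ 0.5254 -0.0791] rect [ 0.5251 -0.0793] [0.0244 0.0363] 18.7
chip [328.4776 218.7313] 134 [0.4895 0.0061] rect [0.4894 0.0059] [0.0352 0.0241] 60.6
chip [356.403  228.6418] 134 [ 0.4652 -0.0632] rect [ 0.4656 -0.0635] [0.0254 0.0341] 59.1
mat [196.0772 229.8003] 1567 [0.4593 0.3571] rect [0.4621 0.3636] [0.147  0.0969] 5.5
handle [182.2455 225.6636] 220 [0.4704 0.3676] rect [0.4705 0.3676] [0.0578 0.0239] 9.6
gold [185.6053 209.5921] 76 [0.5118 0.3765] rect [0.5121 0.3768] [0.0182 0.0238] 0.3
gold [190.0444 241.0444] 90 [0.4307 0.363 ] rect [0.4305 0.3631] [0.0238 0.0246] 11.6
datum [346.0952 153.1648] 273 [ 0.6539 -0.0375] rect [ 0.6539 -0.0375] [0.0367 0.0471] 5.1
probe [480.7985 215.1567] 134 [ 0.497  -0.3234] rect [ 0.4975 -0.3249] [0.0279 0.0263] 89.1
```

```bash
cat >> h.py <<'E'
A=np.radians(5.3);O=np.array([.5283,-.0494])
def S(x,y): return O+np.array([[np.cos(A),-np.sin(A)],[np.sin(A),np.cos(A)]])@[x,y]
def Rd(a): c,s=np.cos(a),np.sin(a);return np.array([[-c,-s,0],[-s,c,0],[0,0,-1.]])
SC=np.array([.4710,.3690]);AS=np.radians(9.6);MAT=np.array([.4621,.3636]);HZ=.115-.004
def st(): s=get_state();print("t%.1f"%s["clock"],np.round(s["position"],4),"F",np.round(s["wrist_force"],1),"g%.3f %.1f"%(s["grip_width"],s["grasp_force"]))
E
python3 - <<'E'
from h import *
for p,a in [((*SC,.115),AS),((*S(41,0)/1,.2),A)][:1]+[((*S(x,y),z),A) for x in(-.041,.041) for y in(-.11,.122) for z in (.167,.24)]+[((.5,-.322,z),0) for z in (.222,.345)]:
    q=inverse_kinematics(p,Rd(a));print(np.round(p,3),None if q is None else np.round(q,2))
movep((*SC,.24),Rd(AS)); movel((*SC,.115),feed=.1); st(); clamp(); st()
movel((*SC,.135),feed=.05); st()
cv2.imwrite("pics/w1.png",camera("wrist"))
movel((*SC,.26)); st()
E
```

```text
[0.471 0.369 0.115] [-0.41  0.63 -0.39  1.81  0.33  0.77  0.76]
[ 0.498 -0.163  0.167] [ 0.17  0.41  0.11  1.98 -0.07  0.75  1.99]
[ 0.498 -0.163  0.24 ] [ 0.07  0.31  0.23  1.94 -0.09  0.91  2.01]
[0.476 0.068 0.167] [-0.02  0.36 -0.21  2.08  0.11  0.72  1.36]
[0.476 0.068 0.24 ] [-0.05  0.24 -0.16  2.02  0.05  0.88  1.42]
[ 0.579 -0.155  0.167] [ 0.19  0.52  0.04  1.79 -0.02  0.83  1.9 ]
[ 0.579 -0.155  0.24 ] [ 0.12  0.43  0.13  1.75 -0.06  0.97  1.93]
[0.558 0.076 0.167] [-0.    0.48 -0.23  1.88  0.15  0.8   1.36]
[0.558 0.076 0.24 ] [-0.02  0.38 -0.2   1.83  0.09  0.94  1.4 ]
[ 0.5   -0.322  0.222] [ 0.08  0.5   0.59  1.79 -0.33  0.95  2.38]
[ 0.5   -0.322  0.345] [-0.02  0.39  0.72  1.67 -0.27  1.19  2.33]
t2.9 [0.4714 0.3694 0.1158] F [ 0.3 -1.   0.9] g1.000 0.0
t4.0 [0.471  0.369  0.1149] F [ 1.2  0.7 -0.1] g0.259 30.0
t4.5 [0.4711 0.369  0.1354] F [-1.   0.5 -2.9] g0.260 30.0
t5.6 [0.4705 0.3684 0.2589] F [ 0.3 -0.1 -2.5] g0.259 30.0
```

View pics/w1.png

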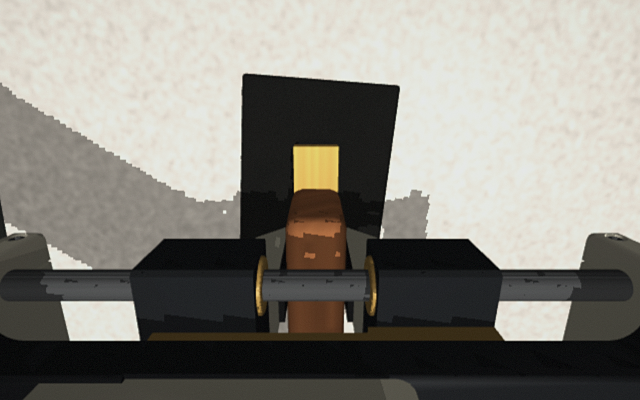

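The handle (315,260) is held squarely between the pads and the scraper has lifted: 24 mm opening, about 2.5 N. Now I sweep the +x lane and the -x lane, then look.

```bash
cat >> h.py <<'E'
def sweep(x0,x1=None,y0=-.112,y1=.124,z=.055+HZ+.0012,a=A):
    x1=x0 if x1 is None else x1
    movep((*S(x0,y0),.25),Rd(a)); movel((*S(x0,y0),z+.01),feed=.12); movel((*S(x0,y0),z),feed=.03); wait(.15); st()
    movel((*S(x1,y1),z),feed=.07); st(); movel((*S(x1,y1),.25),feed=.2)
E
python3 - <<'E'
from h import *
sweep(.041); sweep(-.041)
movep((*(S(0,.28)),.28),Rd(A)); st()
t=camera("top");cv2.imwrite("pics/t1.png",t);cv2.imwrite("pics/m1.png",cv2.resize(t[140:260,222:422],(800,480),interpolation=cv2.INTER_CUBIC))
E
```

```text
t8.9 [ 0.5796 -0.1571  0.1673] F [-0.1  0.6 -2. ] g0.257 30.0
t12.4 [0.5577 0.0776 0.1672] F [ 0.4 -0.5 -3.9] g0.257 30.0
t15.4 [ 0.4979 -0.1647  0.1673] F [ 0.2 -0.7 -2.1] g0.261 30.0
t18.9 [0.4761 0.0701 0.1672] F [ 0.1  0.  -4. ] g0.257 30.0
t20.1 [0.5015 0.2294 0.278 ] F [-0.3 -0.7 -3.6] g0.262 30.0
```

View pics/m1.png

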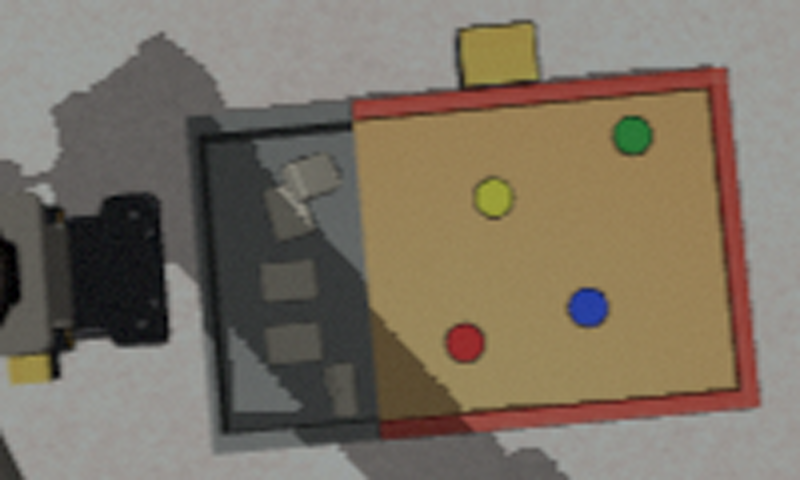

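All five chips are in the tray, at (312,172), (288,212), (288,280), (293,342) and (340,390) in the crop. The slab is clear and all four dots are visible. Next I put the scraper back, then look at the stand.

Run:
```python
from h import *
movep((*MAT,.25),Rd(AS)); movel((*MAT,.125),feed=.12); movel((*MAT,.1155),feed=.03); wait(.2); st(); ungrasp(); wait(.2); movel((*MAT,.25),feed=.15); st()
# look at stand from above-left
p=np.array([.56,-.322,.42]); 
q=inverse_kinematics(p,Rd(0)); print(q)
movep(p,Rd(0)); wait(.3); s=get_state(); np.savez("w2.npz",p=s["position"],R=s["ee_rot"])
cv2.imwrite("pics/w2.png",camera("wrist")); t=camera("top"); cv2.imwrite("pics/t2.png",t); st()
cv2.imwrite("pics/sc2.png",camera("scene"))
```

```text
t22.7 [0.4621 0.3636 0.1155] F [ 1.2  0.6 -2.4] g0.258 30.0
t25.1 [0.4617 0.3631 0.249 ] F [ 0.1 -0.2 -0.7] g1.001 0.0
[ 0.60044972  0.381011   -0.16760318  1.40253604  0.06343575  1.36329827
  2.00237569]
t28.0 [ 0.5601 -0.3219  0.42  ] F [-0.   0.1  0.2] g1.000 0.0
```

View pics/w2.png

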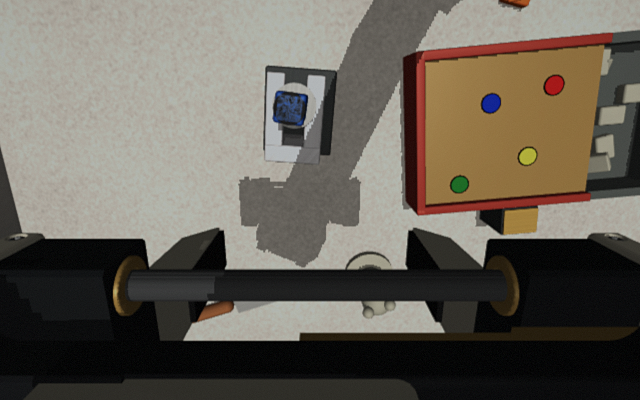

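View pics/t2.png

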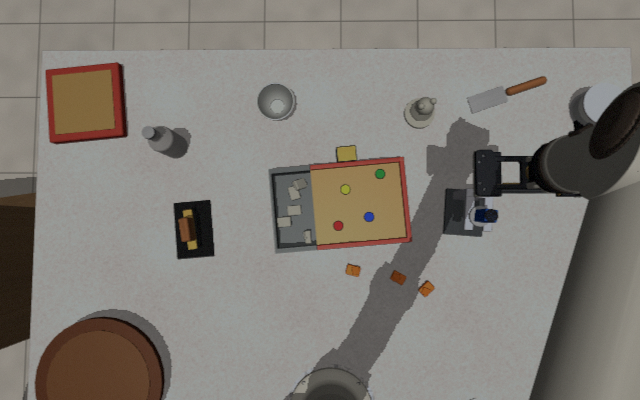

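The wrist view shows the probe grip top at (290,108) in the fork, with the fork's prongs running along the image's vertical and open towards the top (world -x). In the top view the scraper stands on its mat at (187,228) and the five chips are in the tray. Next I measure the grip and fork.

Run:
```python
from h import *
np.set_printoptions(precision=4,suppress=True)
w=cv2.imread("pics/w2.png");d=np.load("w2.npz");pose=(d["p"],d["R"])
hsv=cv2.cvtColor(w,cv2.COLOR_BGR2HSV)
for nm,lo,hi,z,roi,a in [("grip",(100,90,20),(130,255,255),.203,(260,70,60,70),30),("prong",(0,0,150),(180,40,255),.125,(264,70,64,94),60),
  ("red",(0,150,60),(8,255,255),.055,(430,60,150,140),60),("yellow",(25,100,60),(34,255,255),.055,(430,60,150,140),60),("green",(45,80,30),(85,255,255),.055,(430,60,150,140),60),("blue",(105,100,40),(130,255,255),.055,(430,60,150,140),60),("datum",(15,80,60),(32,255,255),.070,(500,205,40,30),100)]:
  for c,n,ct in blobs(w,lo,hi,roi,a):
    r=rect(ct,z,"wrist",pose);print(nm,c,n,ray("wrist",c,z,pose)[0][:2],"rect",np.array(r[0]),np.array(r[1]),round(r[2],1))
    if nm=="grip": cr=cv2.minAreaRect(ct);print(cr)
t=cv2.imread("pics/t2.png")
for c,n,ct in blobs(t,(18,100,60),(32,255,255),(165,195,60,70),10): print("gold",ray("top",c,.038)[0][:2])
cv2.imwrite("pics/m2.png",np.hstack([cv2.resize(w[55:175,245:345],(500,600),interpolation=cv2.INTER_CUBIC)]))
```

```text
grip [278.6744  93.5814] 43 [ 0.4846 -0.3543] rect [ 0.4843 -0.3544] [0.0046 0.0095] 29.7
((278.48529052734375, 93.30883026123047), (5.487954616546631, 10.804409980773926), 59.03623962402344)
grip [289.3237 110.7468] 553 [ 0.4992 -0.3453] rect [ 0.4981 -0.345 ] [0.0278 0.0249] 80.7
((289.7702941894531, 109.37838745117188), (31.235809326171875, 28.76982307434082), 9.462322235107422)
grip [303.4179  98.6119] 67 [ 0.4888 -0.3327] rect [ 0.4894 -0.332 ] [0.0125 0.0062] 23.4
((304.15521240234375, 99.3620834350586), (14.70632266998291, 7.090548992156982), 66.80140686035156)
prong [288.8503 115.174 ] 2304 [ 0.5075 -0.3517] rect [ 0.514  -0.3469] [0.0624 0.1003] 85.7
red [554.1894  84.822 ] 264 [ 0.473  -0.0157] rect [ 0.4733 -0.0152] [0.0225 0.0234] 49.9
red [554.562  197.3306] 242 [0.6239 0.0142] rect [0.6227 0.0013] [0.0073 0.0958] 0.1
yellow [527.5425 155.915 ] 247 [ 0.5652 -0.0339] rect [ 0.5654 -0.034 ] [0.022  0.0236] 0.1
green [459.1009 184.0395] 228 [ 0.6048 -0.1223] rect [ 0.6048 -0.1224] [0.0234 0.0222] 6.3
blue [490.8526 102.9509] 285 [ 0.4956 -0.0938] rect [ 0.4958 -0.0936] [0.0227 0.0238] 0.1
datum [519.9988 220.6691] 819 [ 0.6533 -0.0381] rect [ 0.6535 -0.038 ] [0.0364 0.0461] 5.4
gold [0.5026 0.3706]
gold [0.4221 0.3571]
```

View pics/m2.png

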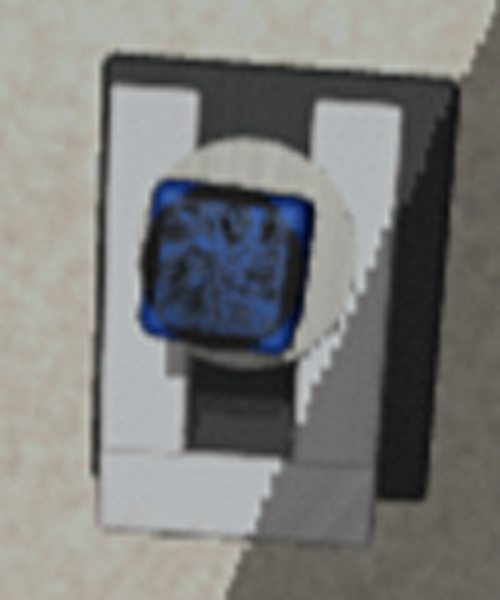

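The grip top's corners are at about (165,182), (313,203), (297,352) and (140,332) in the crop. The flange is a circle around (250,252) sitting between the prongs.

Run:
```python
from h import *
np.set_printoptions(precision=4,suppress=True)
d=np.load("w2.npz");pose=(d["p"],d["R"]);f=lambda pts,z:ray("wrist",np.array(pts)/5+[245,55]-.4,z,pose)[:,:2]
g=f([(163,180),(315,202),(298,353),(138,333)],.203);print(g,"centre",g.mean(0))
for i,j in[(0,1),(1,2),(3,2),(0,3)]:
    v=g[j]-g[i];print(np.hypot(*v),np.degrees(np.arctan2(v[1],v[0]))%90)
print("flange",f([(252,252)],.133)); 
pr=f([(108,85),(200,92),(312,100),(402,105),(98,530),(372,543)],.125);print(pr);v=f([(108,85),(402,105)],.125);v=v[1]-v[0];print("yaw",np.degrees(np.arctan2(-v[0],v[1])))
s=f([(195,252),(303,252),(188,440),(296,440)],.125);print("slot",s,(s[0]+s[1])/2)
```

```text
[[ 0.4821 -0.3555]
 [ 0.4857 -0.329 ]
 [ 0.5118 -0.3322]
 [ 0.5083 -0.3608]] centre [ 0.497  -0.3444]
0.026770983946215045 82.1515832639558
0.026254626646507392 83.03693968923962
0.028798884535105287 83.05554299380313
0.026754843143226664 78.68313921767833
flange [[ 0.4963 -0.3443]]
[[ 0.4617 -0.3752]
 [ 0.4631 -0.3554]
 [ 0.4647 -0.3313]
 [ 0.4657 -0.3119]
 [ 0.5588 -0.3813]
 [ 0.5618 -0.3179]]
yaw -3.601652626235638
slot [[ 0.4965 -0.3573]
 [ 0.4965 -0.3335]
 [ 0.538  -0.3599]
 [ 0.538  -0.3353]] [ 0.4965 -0.3454]
```

```bash
cat >> h.py <<'E'
PB=np.array([.4968,-.3445]);AP=np.radians(-8);PZ=.2197
E
python3 - <<'E'
from h import *
movep((*PB,.32),Rd(AP)); movel((*PB,PZ),feed=.1); wait(.2); st(); clamp(); wait(.2); st()
movel((*PB,PZ+.02),feed=.05); st(); movel((*PB,PZ+.13),feed=.12); wait(.3); st()
c=[cv2.resize(camera("scene")[130:280,100:250],(400,400),interpolation=cv2.INTER_CUBIC),cv2.resize(camera("wrist")[100:400,170:470],(400,400))]
cv2.imwrite("pics/m3.png",np.hstack(c))
E
```

```text
t30.0 [ 0.4971 -0.3447  0.2204] F [-0.7 -0.3  0.4] g0.998 0.0
t31.2 [ 0.4968 -0.3446  0.2197] F [-0.1 -0.5  0.5] g0.302 30.0
t31.7 [ 0.4969 -0.3445  0.2401] F [-0.1 -0.1 -0.8] g0.307 30.0
t33.1 [ 0.4967 -0.3444  0.3491] F [-0.1 -0.2 -1.2] g0.301 30.0
```

View pics/m3.png

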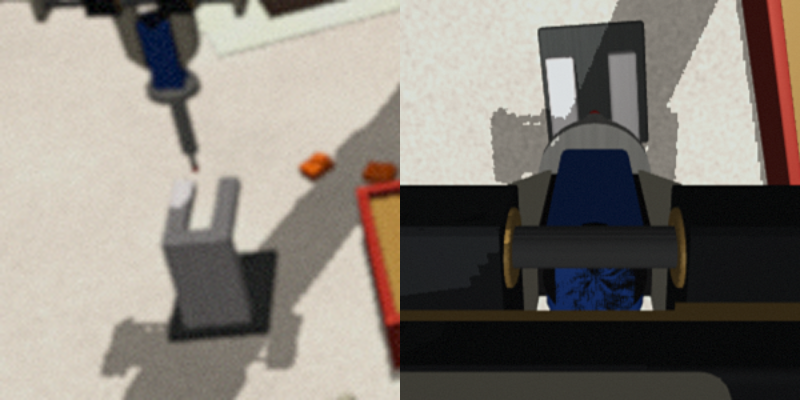

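The probe is held and clear of the fork: flange at (172,88) and tip at (195,170) in the left crop. I compare these with the projected expected positions.

Run:
```python
from h import *
m=camera_model("scene");s=get_state();p=np.array(s["position"])
for dz in (.0467+.048,.0467+.048+.07,.0467+.048+.095):
    X=p+np.array(s["ee_rot"])[:,2]*dz; x=m["K"]@(m["R"]@X+m["t"]);x=x[:2]/x[2];print(X,x,(x-[100,130])*400/150)
print(np.round(s["ee_rot"],3))
```

```text
[ 0.49673741 -0.34445505  0.25475206] [164.40659095 162.74392151] [171.7509092   87.31712402]
[ 0.49671542 -0.34443812  0.18475207] [170.46542351 185.49933576] [187.90779602 147.99822868]
[ 0.49670757 -0.34443207  0.15975207] [172.51654694 193.20282696] [193.3774585 168.5408719]
[[-0.99   0.139 -0.   ]
 [ 0.139  0.99   0.   ]
 [ 0.     0.    -1.   ]]
```

The projections match to within a pixel or so, so I press the points in order, reading the wrist force each time.

Run:
```python
from h import *
D=("datum",.6538,-.0378,.070)
L=[D,("red",.4730,-.0167,.055),("yellow",.5652,-.0347,.055),("blue",.496,-.0945,.055),("green",.6049,-.1229,.055),D]
for l in L: assert inverse_kinematics((l[1],l[2],l[3]+.19),Rd(AP)) is not None
movep((*PB,.38),Rd(AP)); movel((.6,-.2,.38),feed=.2)
for n,x,y,z in L:
    t=z+.095+.0467+.048
    movel((x,y,.30),feed=.2); movel((x,y,t+.004),feed=.1); wait(.2); f0=get_state()["wrist_force"][2]
    for dz in (-.0005,-.002,-.0035):
        movel((x,y,t+dz),feed=.02)
    wait(.3); f=[]
    for _ in range(5): wait(.2); f.append(get_state()["wrist_force"][2])
    print(n,"dF %.2f"%(np.mean(f)-f0)); st()
    if n in("datum","yellow"): cv2.imwrite(f"pics/p_{n}.png",camera("scene"))
    movel((x,y,.30),feed=.1)
```

```text
datum dF 1.02
t38.5 [ 0.6538 -0.0378  0.2562] F [0.9 0.6 0.2] g0.305 30.0
red dF 1.73
t43.2 [ 0.4731 -0.0167  0.2412] F [ 0.8 -0.5 -0.2] g0.306 30.0
yellow dF 1.83
t47.6 [ 0.5653 -0.0347  0.2412] F [ 0.4 -0.  -0.4] g0.301 30.0
blue dF 2.31
t52.1 [ 0.4961 -0.0945  0.2412] F [1.5 0.2 0.2] g0.304 30.0
green dF 2.36
t56.6 [ 0.6049 -0.1229  0.2412] F [0.9 0.1 0.2] g0.303 30.0
datum dF 2.21
t60.8 [ 0.6538 -0.0378  0.2562] F [0.7 0.3 0.2] g0.307 30.0
```

The expected force at 3.5 mm is about 2.2 N. The first datum reading of 1.0 N rests on a single noisy baseline sample. There is plenty of time, so I repeat the whole sequence a little deeper with averaged readings, which can only help.

Run:
```python
from h import *
D=("datum",.6538,-.0378,.070)
L=[D,("red",.4730,-.0167,.055),("yellow",.5652,-.0347,.055),("blue",.496,-.0945,.055),("green",.6049,-.1229,.055),D]
def F(n=10):
    f=[]
    for _ in range(n): wait(.1); f.append(get_state()["wrist_force"][2])
    return np.mean(f)
ims=[];m=camera_model("scene")
for n,x,y,z in L:
    t=z+.095+.0467+.048
    movel((x,y,.30),feed=.2); movel((x,y,t+.004),feed=.1); wait(.2); f0=F(6)
    movel((x,y,t-.0045),feed=.02); wait(.2); f=F(12)
    print(n,"dF %.2f"%(f-f0))
    X=m["K"]@(m["R"]@np.array([x,y,z])+m["t"]);u,v=(X[:2]/X[2]).astype(int)
    if len(ims)<5: ims.append(cv2.resize(camera("scene")[v-30:v+20,u-25:u+25],(260,260),interpolation=cv2.INTER_CUBIC))
    movel((x,y,.30),feed=.1)
st();cv2.imwrite("pics/m4.png",np.vstack([np.hstack(ims[:3]),np.hstack(ims[3:]+[ims[0]*0])]))
```

```text
datum dF 2.60
red dF 2.31
yellow dF 2.38
blue dF 2.58
green dF 2.48
datum dF 1.72
t90.2 [ 0.6533 -0.0378  0.2996] F [ 0.2  0.6 -2.3] g0.305 30.0
```

View pics/m4.png

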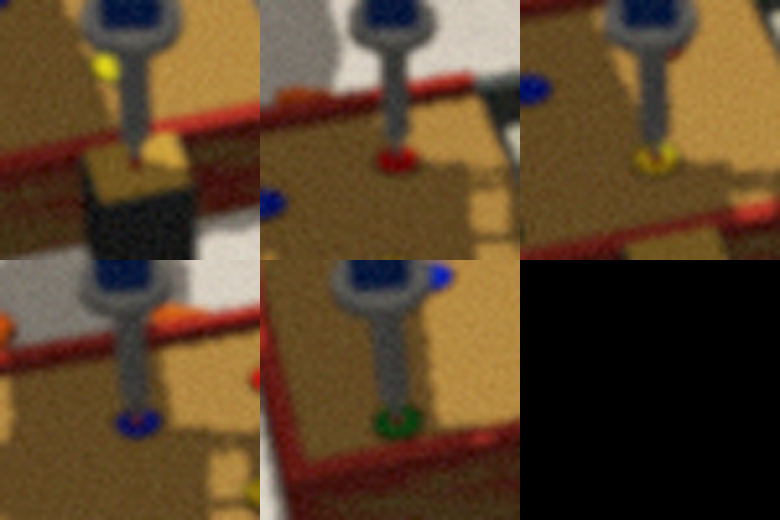

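The crops show the tip on the middle of the datum pad (135,160) and of each dot (for example red at (398,158)), at a plausible 2.3–2.6 N on all but the last datum press (1.7 N, still above the 1.2 N that starts the stylus). Now I hang the probe back up.

Run:
```python
from h import *
movel((.6,-.2,.38),feed=.2); movel((*PB,.38),feed=.2); movel((*PB,PZ+.02),feed=.12); movel((*PB,PZ),feed=.03); wait(.3); st()
ungrasp(); wait(.3); movel((*PB,.33),feed=.12); movep((.56,-.322,.42),Rd(0)); wait(.3)
w=camera("wrist"); t=camera("top"); st()
cv2.imwrite("pics/m5.png",np.hstack([cv2.resize(w[55:175,245:345],(375,450)),cv2.resize(t[150:270,160:280],(0,0),fx=3.4,fy=3.75)]))
cv2.imwrite("pics/m6.png",np.hstack([cv2.resize(camera("scene")[130:280,130:450],(800,375),interpolation=cv2.INTER_CUBIC)]))
for c,n,ct in blobs(t,(18,100,60),(32,255,255),(165,195,60,70),10): print("gold",ray("top",c,.038)[0][:2])
```

```text
t94.7 [ 0.4968 -0.3445  0.2196] F [-0.2  0.8 -0.4] g0.305 30.0
t98.1 [ 0.5594 -0.3223  0.4194] F [-0.6  0.   0.1] g1.000 0.0
gold [0.50222411 0.37074477]
gold [0.42213269 0.35711794]
```

View pics/m5.png

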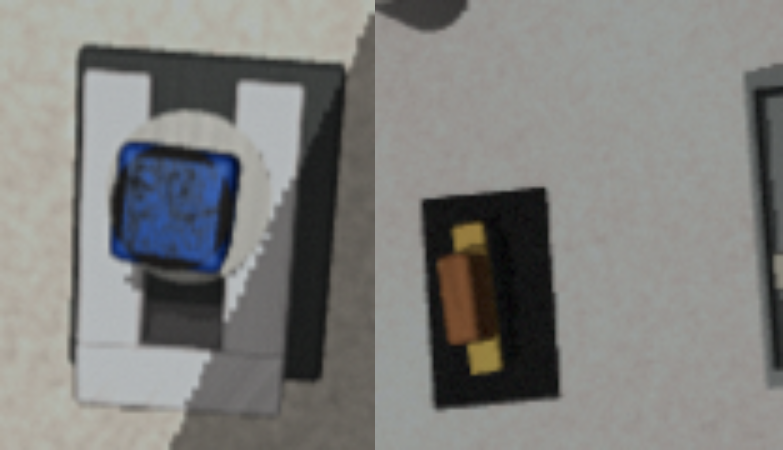

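View pics/m6.png

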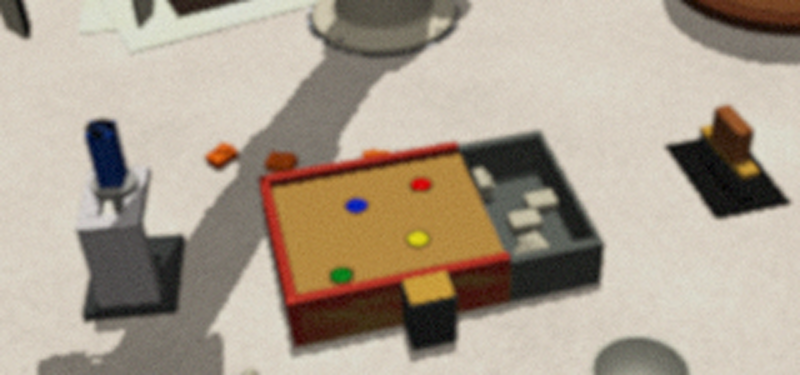

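The probe hangs upright in its fork and is released, the scraper stands upright on its mat, and the chips (480,180), (540,198), (523,218) and (532,243), with the fifth partly hidden, lie in the tray. The slab is clear, so I hand in the job.

```bash
python3 -c "
from cell import *
print(job_done())"
```

```text
the job is handed in; nothing more can be done
None
```

The job is handed in: all five chips were swept into the tray, every point was pressed in order (the whole sequence twice, to be sure), and the scraper and probe are back in place and let go; the hand-in returned no verdict.

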